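# Set and clamp the grinding angle rest

## Task

Set up the angle rest for the next chisel: closing the gripper and using it as one finger, push the long pointer arm round until its nose points straight at the middle of the upright index tooth on the disc's rim, and let it come to rest there. Then push the short ball-ended clamping lever clockwise (seen from above) all the way to its stop, with the pointer still on the tooth, and move clear. Only push: do not pinch or lift the pointer arm, and leave the index tooth, the jar, the stone and the wrench where they are.

Things in the scene. Friction and masses are not known exactly. Their poses are not given: they have to be found in the camera images.
- rest_pivot (a point): Centre of the top face of the angle rest, a fixed dark steel disc 280 mm in diameter and 18 mm thick that lies on the bench, at the foot of the pointer's upright pivot. It never moves in a run. Its x axis is the zero direction of the disc; from run to run it is turned up to 0.4 rad either way from the bench's +x.
- pointer (a joint): Angle of the steel pointer arm about the vertical axis at rest_pivot, rad: 0 along the disc's x, growing anticlockwise from above, stops at -1.15 and 1.0. Starts 0.35 to 1.4 rad clockwise of the tooth. Friction holds it where it is left, clamped or not; 2 to 3 N at 80 mm from the pivot turns it. The arm only sits on its pin and would lift up to 30 mm if pulled up, which is not allowed.
- pointer_tip (a point): Top middle of the pointer's nose, 120 mm from the pivot; x axis outward along the arm. The arm is a straight bar 16 mm wide with upright sides from 30 to 56 mm above the bench, 22 to 104 mm from the pivot, stepping down to a nose 5 mm wide. Round hub 44 mm in diameter with a black cap up to 69 mm above the bench. 12 mm of air between bar and disc.
- index_point (a point): Middle of the top inner edge of the index tooth, 125 mm from the pivot, 52 mm above the bench: an upright steel tooth 8 mm wide and 14 mm deep on a 26 mm wide foot at the disc's rim. Its x axis runs straight outward from the pivot, y along the rim (anticlockwise). The pointer is on the tooth when pointer_tip lies on this x axis seen from above.
- index (a joint): Angle of the index tooth about the same pivot, measured like joint pointer: the pointer is to have the same value. Differs from run to run; it is stiff (over 10 N at the tooth) and must stay where it is.
- clamp (a joint): Turn of the clamping lever, rad: 0 fully open (lever pointing along the disc's y axis, outward off the disc), growing clockwise seen from above to its stop at 1.5 (lever nearly along the disc's x axis). Starts between 0 and 0.35; friction holds it where it is left; about 2 N at 45 mm from its pivot turns it.
- clamp_pivot (a point): Top centre of the clamping lever's hub, 56 mm above the bench, on its vertical axis; in the disc's frame it lies 10 mm towards -x and 105 mm towards +y from rest_pivot. The hub is 26 mm in diameter.
- clamp_knob (a point): Centre of the black ball (28 mm in diameter) on the end of the clamping lever, 70 mm from clamp_pivot and 44 mm above the bench. The lever between hub and ball is a bar 12 mm wide whose sides run from 34 to 52 mm above the bench, bare from 13 to 57 mm from its axis.
- jar: Amber glass jar with a steel lid, 60 mm in diameter, 75 mm tall, loose; origin at the centre of its underside. Bystander.
- stone: Grey whetstone, 150 x 50 x 25 mm (its x, y, z), loose; origin at the centre of its underside. Bystander.
- wrench: Steel wrench lying flat along its x axis, loose. Bystander.

How it is judged:
By the outcome, as a careful person would: the job done as asked, in the order asked, and still so for the second after the job is handed in, with the robot touching nothing.
It also fails if it takes over 46 s, if anything falls off the work surface, if the arm or the gripper's body presses on something with over 40 N, if the wrist force passes 120 N, or if a joint passes its speed limit or range.

## Robot

A 7-joint arm with a two-finger parallel gripper is mounted at the origin on the work surface. World frame = base frame: x ahead of the robot, y to its left, z up, the work surface at z = 0. Lengths are in m, angles in rad, forces in N, time in s.
With the tool pointing down it reaches from about 0.4 to 0.85 m from the base axis. Payload 10.4 kg.
Tool frame: the origin (TCP) lies between the finger pads; the fingertips stand ahead of it and the grasp point (between the pads) lies 3 mm ahead of it (r.tips_ahead is the z of the fingertips in the tool frame, in m); z points along the fingers, y is the line along which they close (so a half turn about z gives the same grasp; the last joint's range is limited). The gripper opens to 87 mm and grips with 3 to 60 N. Pads are 19 mm wide; open, the fingers measure 117 mm over their backs; the gripper's body (75 mm by 190 mm) begins 51 mm behind the grasp point.
Start: joints at [1.275, 0.332, -0.065, 1.46, 0.022, 1.35, -0.088], TCP at [0.168, -0.602, 0.245] pointing down, gripper open.
Joint ranges: [-2.6, 2.6], [-0.5, 2.12], [-1.47, 1.34], [0.16, 2.42], [-1.27, 4.41], [0.06, 2.06], [-2.6, 2.6]. Speed limits (rad/s): [2.22, 2.22, 2.79, 2.79, 3.14, 3.14, 3.14].

## Interface

Orientations are given as a unit quaternion [x, y, z, w].
In Python, from bench import telemetry, camera, get_calibration, r gives the robot as it stands.
- The arm moves only by the tool drive_tool, never from a script. Its argument "series" is one flat list of numbers, 7 for each row, row after row: the turn, a rotation vector about the tool's x, y, z in units of 5 degrees (1.0 is 5 degrees), then the shift along the tool's x, y, z in units of 40 mm (1.0 is 40 mm), then the opening, from -1 (shut) to 1 (fully open). A call has 1 to 10 rows; each row is the pose to reach, as a shift and turn from the pose commanded when the call began, along the tool's axes at that moment; what a row does not reach only later rows make up. A row lasts 1/12 s, in which the tool goes at most 41.7 mm and 7.16 degrees, less where a joint would pass 70% of its speed; a pose out of reach is approached as far as the arm can. A call with a gripper value outside its range is refused whole. The fingers move at their own pace and stop on an object; "grip_force" is the grip in N (left out, the last holds). Time passes only in rows, so rows that repeat a pose let the fingers close. It gives the time, the measured TCP pose, the force, the opening and the grip force at its end, in the units of the state.
- telemetry.read_state(): the state, without advancing time (a new reading comes with each control period).
- camera(name): name is "side" or "top" or "wrist"; returns the picture (420x560x3 uint8, red, green, blue); there is no depth.
- get_calibration(name): a dict with "fovy" (degrees; the focal length in pixels is half the picture's height over the tangent of half this angle, whatever the lens; pixels are square), "cx", "cy" (the principal point, pixels), "xyz" and "rotation" of the camera in the world. Camera axes: x right, y up, looking along -z (the intrinsics and any distortion apply to the point x, -y, -z); pixel columns grow to the right and rows downward; lengths in m; the calibration is good to about 2 mm. A picture is of the moment at which its call begins: read the wrist's pose just before it. get_calibration takes no time and is no camera call; for the wrist camera it gives the pose at the moment of the call.
- r.close_job(): hands the job in; it is judged then, once.
The state is a dict: "time": time; "joint_positions": joint angles; "joint_vel": joint speeds; "joint_torque": joint torques, N m; "ee_pos": TCP position; "eef_rot": TCP orientation; "ft_force": force on the tool from outside, world axes, zero at the start; "torque": the same for the moment, N m; "width": finger opening in m; "grip_force": force on a finger pad.
Only numpy, scipy, OpenCV 4.12 (cv2) and the standard library are available. Lean on these libraries where they do the work, as an engineer would, in place of code of your own. Each camera call takes 0.05 s, during which the arm holds its last target. There are 200 camera calls.

## Working session

There is one attempt and no reset: what is moved stays moved. The work goes in short steps, Python scripts to look and compute and a tool call to move; the robot and the scene stay as the last step left them, time stands still between calls to the robot, and variables do not carry over. Pictures are saved under pics/ and viewed, at most 10 in all, crops included, and the job is handed in when it is done.

Besides the shell and the picture viewer there is one more tool, called after ">>>" by a JSON object that holds its "api" and its "payload". drive_tool: Moves the arm, as the interface text tells. Its arguments: {"type":"object","properties":{"series":{"type":"array"},"grip_force":{"type":"number"}},"required":["series"]}

```bash
mkdir -p pics
python3 - <<'E'
from bench import telemetry, camera, get_calibration, r
import cv2
s=telemetry.read_state(); print(s['time'],s['ee_pos'],s['eef_rot'],r.tips_ahead)
for n in ("top","side"):
    print(n,get_calibration(n)); cv2.imwrite(f"pics/{n}0.png",camera(n)[:,:,::-1])
E
```

```text
0.0 [ 0.1682966  -0.60154575  0.24377365] [ 9.90712251e-01  1.35973332e-01 -1.28783700e-04 -6.87553706e-04] 0.022
top {'fovy': 55.86539634189852, 'cx': 279.7827690217723, 'cy': 210.02505784572446, 'xyz': array([ 0.51568124, -0.05319074,  0.91062703]), 'rotation': array([-0.02746454,  0.03099639,  0.70794395, -0.70505339])}
side {'fovy': 55.91803972866848, 'cx': 281.35990945567625, 'cy': 206.88527149492847, 'xyz': array([ 0.33385067, -0.64398464,  0.60125758]), 'rotation': array([ 0.41231784, -0.07773269, -0.15486641,  0.89440931])}
```

View pics/top0.png

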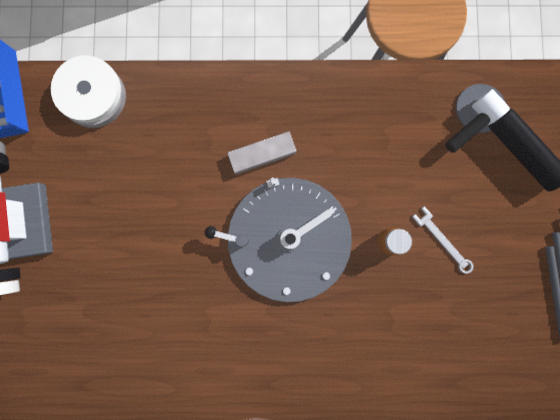

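View pics/side0.png

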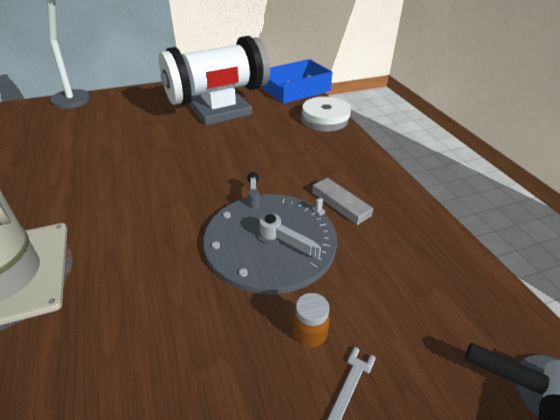

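The top view shows the disc hub at (291,239), the pointer nose at about (335,208), the tooth at about (273,183), the lever hub at (242,240) and the ball at (210,232). The stone (262,153) sits beyond the tooth, and the jar (399,241) is to the right. I'll zoom in to measure these.

```bash
cat > h.py <<'E'
from bench import telemetry, camera, get_calibration, r
import numpy as np, cv2
from scipy.spatial.transform import Rotation as R
def pix(u,v,z,c):
    f=210/np.tan(np.radians(c['fovy'])/2)
    d=R.from_quat(c['rotation']).apply([(u-c['cx'])/f,-(v-c['cy'])/f,-1]); p=np.array(c['xyz'])
    return p+d*(z-p[2])/d[2]
def proj(P,c):
    f=210/np.tan(np.radians(c['fovy'])/2)
    q=R.from_quat(c['rotation']).inv().apply(np.atleast_2d(P)-c['xyz'])
    return np.c_[c['cx']-f*q[:,0]/q[:,2], c['cy']+f*q[:,1]/q[:,2]]
E
python3 - <<'E'
from h import *
c=get_calibration('top')
for n,u,v,z in [('hub',291,239,.069),('tip',335,208,.05),('tooth',273,183,.052),('chub',242,240,.056),('knob',210,232,.044),('jar',399,241,.075),('stone',262,153,.025)]:
    print(n,pix(u,v,z,c).round(4))
im=cv2.imread('pics/top0.png')[165:310,195:365]
cv2.imwrite('pics/crop.png',cv2.resize(im,None,fx=4,fy=4,interpolation=cv2.INTER_CUBIC))
E
```

```text
hub [ 0.5237 -0.0811  0.069 ]
tip [ 0.591  -0.1782  0.05  ]
tooth [ 0.6462 -0.0431  0.052 ]
chub [0.5221 0.0239 0.056 ]
knob [0.5399 0.0949 0.044 ]
jar [ 0.5185 -0.3084  0.075 ]
stone [ 0.7191 -0.018   0.025 ]
```

View pics/crop.png

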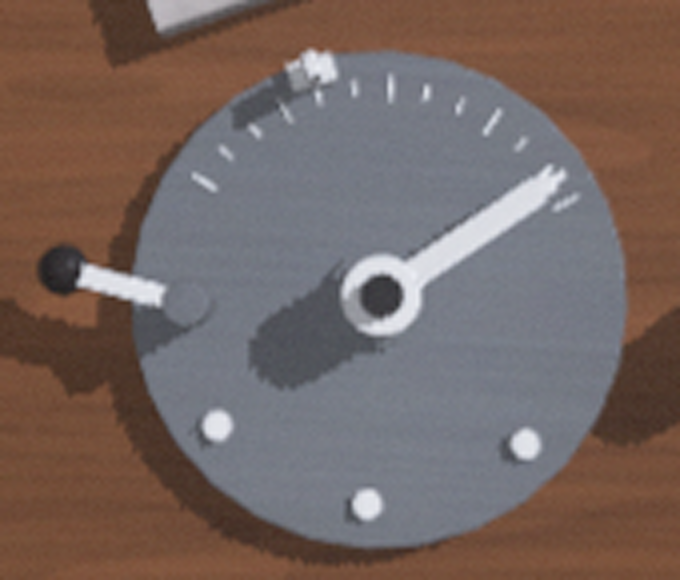

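The crop shows the cap centre at top-view pixel (290.2,239), the tooth top near (275,181.5), the bar end near (333,209.5), and the lever hub at (241.7,240.7) with the ball at (210,232.5). The pointer has to turn about 1.27 rad anticlockwise. Next I'll work out the disc yaw, the wrist camera offset and the moves.

```bash
cat >> h.py <<'E'
def rows(P,yaws,n=1):
    "targets world xyz + tool-x yaw, tool pointing down -> row numbers"
    s=telemetry.read_state(); R0=R.from_quat(s['eef_rot'])
    for p,y in zip(P,yaws):
        Rt=R.from_euler('z',y)*R.from_euler('x',np.pi)
        w=(R0.inv()*Rt).as_rotvec()/np.radians(5); d=R0.inv().apply(np.array(p)-s['ee_pos'])/.04
        print(','.join(f'{v:.2f}' for v in [*w,*d]))
E
python3 - <<'E'
from h import *
c=get_calibration('top')
piv=pix(290.2,239,.069,c); disc=pix(290,240,.018,c); ch=pix(241.7,240.7,.056,c); kn=pix(210,232.5,.044,c)
th=pix(275,181.5,.052,c); tp=pix(333.3,209.5,.056,c)
a=lambda p,o=piv:np.arctan2(p[1]-o[1],p[0]-o[0])
yaw=a(ch)-np.arctan2(.105,-.01)
print(piv,disc,ch,np.linalg.norm((ch-piv)[:2]),'yaw',yaw,'tooth',a(th),np.linalg.norm((th-piv)[:2]),'ptr',a(tp),np.linalg.norm((tp-piv)[:2]),'clamp',yaw+np.pi/2-a(kn,ch),np.linalg.norm((kn-ch)[:2]))
w=get_calibration('wrist'); s=telemetry.read_state(); R0=R.from_quat(s['eef_rot'])
print(w, R0.inv().apply(w['xyz']-s['ee_pos']), R0.inv().apply(R.from_quat(w['rotation']).apply([0,0,-1])))
rows([[.56,-.19,.245]],[.604])
E
```

```text
[ 0.52372181 -0.07936459  0.069     ] [ 0.52196926 -0.08048657  0.018     ] [0.52064273 0.02456086 0.056     ] 0.10397105251010272 yaw -0.0653325408858465 tooth 0.248542379960178 0.12978374942268775 ptr -0.9779002192922183 0.11360872807079694 clamp 0.18807308806722656 0.07266061059687616
{'fovy': 59.01201517700683, 'cx': 284.14627946173977, 'cy': 206.9568907066555, 'xyz': array([ 0.23225516, -0.58359607,  0.3840052 ]), 'rotation': array([-0.09734609,  0.07489358, -0.59994354,  0.7905583 ])} [ 0.06642649 -0.00026699 -0.14015684] [-2.43710678e-01 -4.68771094e-04  9.69847867e-01]
-0.01,-0.00,-3.80,12.20,-7.27,-0.02
```

>>> {"api": "drive_tool", "payload": {"series": [0,0,-0.3,0.9,-0.5,0,-1,0,0,-0.6,1.8,-1.0,0,-1,0,0,-0.9,2.7,-1.6,0,-1,0,0,-1.2,3.6,-2.1,0,-1,0,0,-1.5,4.5,-2.7,0,-1,0,0,-1.8,5.4,-3.2,0,-1,0,0,-2.1,6.3,-3.8,0,-1,0,0,-2.4,7.2,-4.3,0,-1,0,0,-2.7,8.0,-4.8,0,-1,0,0,-3.0,8.6,-5.1,0,-1]}}

```text
time: 0.93
ee_pos: [0.4471, -0.3086, 0.2446]
eef_rot: [0.964, 0.267, 0.0, -0.0]
ft_force: [1.1, -0.3, -0.0]
width: 0.028
grip_force: 0.0
```

Run:
```python
from h import *
rows([[.56,-.17,.245]],[.604])
```

```text
-0.01,-0.01,-0.73,4.20,-1.52,-0.01
```

>>> {"api": "drive_tool", "payload": {"series": [0,0,-0.2,0.7,-0.2,0,-1,0,0,-0.4,1.5,-0.5,0,-1,0,0,-0.6,2.4,-0.8,0,-1,0,0,-0.7,3.2,-1.1,0,-1,0,0,-0.7,3.8,-1.3,0,-1,0,0,-0.7,4.2,-1.5,0,-1,0,0,-0.7,4.2,-1.5,0,-1,0,0,-0.7,4.2,-1.5,0,-1,0,0,-0.7,4.2,-1.5,0,-1]}}

```text
time: 1.68
ee_pos: [0.5582, -0.1765, 0.2442]
eef_rot: [0.956, 0.293, -0.0, 0.0]
ft_force: [-0.3, 0.2, 0.5]
width: 0.0007
grip_force: 0.0
```

Run:
```python
from h import *
import json
c=get_calibration('wrist'); im=camera('wrist')
json.dump({k:np.array(v).tolist() for k,v in c.items()},open('w1.json','w'))
cv2.imwrite('pics/w1.png',im[:,:,::-1])
s=telemetry.read_state();print(s['ee_pos'],s['width'],s['joint_positions'])
print(proj([[.523,-.08,.069],[.648,-.047,.052],[.5206,.0246,.056],[.591,-.178,.05]],c))
```

```text
[ 0.5580179  -0.17694884  0.24431725] 0.00029546027047255055 [ 0.61874975  0.28240018 -0.47222854  1.55013248  0.13127372  1.34109585
 -0.84435001]
[[167.5289964  163.9251226 ]
 [214.66886146  11.80470762]
 [ 63.3316108   95.33843606]
 [306.34231297 159.50324005]]
```

View pics/w1.png

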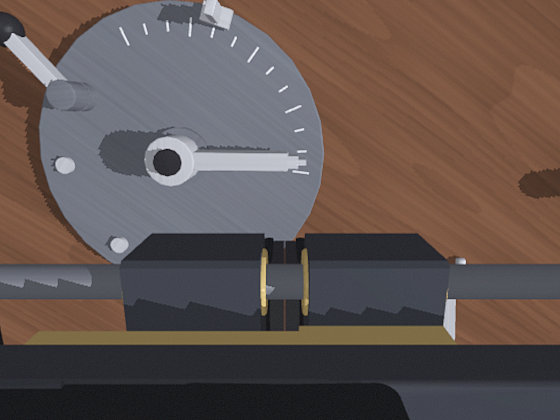

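The wrist view shows the cap at (167,162), the bar running right to its nose at (303,162), and the tooth at about (214,12). I'll zoom on the tooth.

Run:
```python
from h import *
im=cv2.imread('pics/w1.png')
a=cv2.resize(im[0:50,180:250],None,fx=10,fy=10,interpolation=cv2.INTER_CUBIC)[:, :]
b=cv2.resize(im[140:185,145:315],None,fx=4,fy=4,interpolation=cv2.INTER_CUBIC)[:90*2,:]
o=np.zeros((590,700,3),np.uint8); o[:410]=a[:410]; o[410:590,:680]=b
cv2.imwrite('pics/w1c.png',o)
```

```text
(no output)
```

View pics/w1c.png

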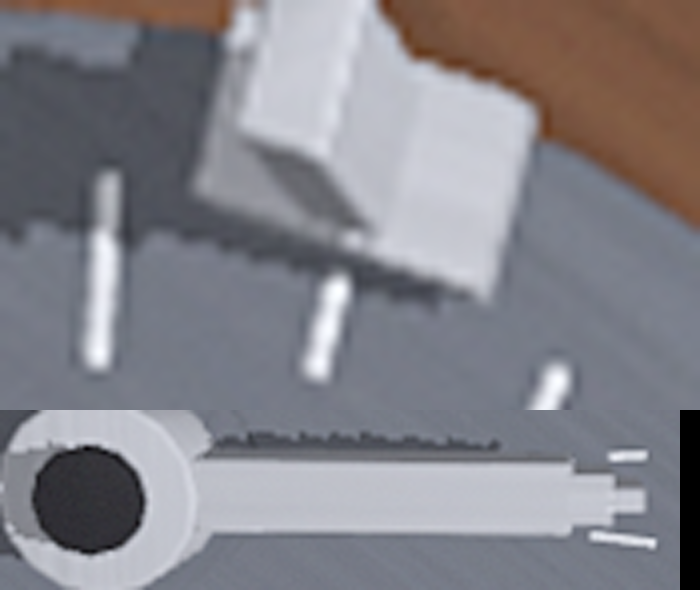

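Run:
```python
from h import *
import json
c={k:np.array(v) for k,v in json.load(open('w1.json')).items()}
P=lambda x,y,s,u0,v0:((x+.5)/s-.5+u0,(y+.5)/s-.5+v0)
piv=pix(*P(90,90,4,145,140),.069,c); a=lambda p:(np.arctan2(p[1]-piv[1],p[0]-piv[0]),np.linalg.norm((p-piv)[:2]))
print(piv)
for n,x,y,z in [('L',240,135,.052),('R',322,162,.052),('mid',281,148.5,.052)]: p=pix(*P(x,y,10,180,0),z,c);print(n,p,a(p))
for z in (.02,.024,.03): print('foot',z,[a(pix(*P(x,y,10,180,0),z,c)) for x,y in((193,190),(490,300))])
for n,x,y,z in [('barL',300,87,.056),('barR',572,88,.056),('nose',645,90,.05)]: p=pix(*P(x,y,4,145,140),z,c);print(n,p,a(p))
# ticks midline at z=.018
for x,y in [(105,180),(97,360),(340,285),(318,370),(560,370)]: print(a(pix(*P(x,y,10,180,0),.018,c)))
ch=pix(62,89,.056,c); print('ch',ch,a(ch)); 
ptr=a(pix(*P(572,88,4,145,140),.056,c))[0]
```

```text
[ 0.52414473 -0.07895411  0.069     ]
L [ 0.64212981 -0.03996362  0.052     ] (np.float64(0.3191711055948539), np.float64(0.12426076549200181))
R [ 0.644156   -0.04655542  0.052     ] (np.float64(0.2636780167196091), np.float64(0.12430760600937663))
mid [ 0.64314208 -0.04325686  0.052     ] (np.float64(0.29144175814441275), np.float64(0.12423632854205724))
foot 0.02 [(np.float64(0.4093963771397358), np.float64(0.12486282084644869)), (np.float64(0.18511010710738748), np.float64(0.12386909205680444))]
foot 0.024 [(np.float64(0.4013875661687518), np.float64(0.12413078561992466)), (np.float64(0.17839742604677492), np.float64(0.12335196777553246))]
foot 0.03 [(np.float64(0.38919698488267995), np.float64(0.12304788234906462)), (np.float64(0.16822298159241253), np.float64(0.12258681249895242))]
barL [ 0.54706968 -0.11465387  0.056     ] (np.float64(-0.9999523591752587), np.float64(0.042426708910645684))
barR [ 0.58058358 -0.16464576  0.056     ] (np.float64(-0.9883801417934153), np.float64(0.10260799975075606))
nose [ 0.58882655 -0.17900173  0.05      ] (np.float64(-0.9968781890458454), np.float64(0.11913548425829223))
(np.float64(0.4767649849046597), np.float64(0.12487503278443476))
(np.float64(0.47577053981294753), np.float64(0.10978636023838068))
(np.float64(0.29612716794563015), np.float64(0.12062390172077342))
(np.float64(0.29737996501447567), np.float64(0.11312009201490641))
(np.float64(0.12258764638542435), np.float64(0.12142785343281122))
ch [0.52464188 0.02778736 0.056     ] (np.float64(1.5661388133903769), np.float64(0.10674262708843012))
```

The tooth is at world angle 0.292: the top-edge corners, the foot and the tick marks all agree, and the radius of 124 mm fits. The pointer is at -0.995, and the pivot is at (0.524,-0.079).

```bash
cat >> h.py <<'E'
PIV=np.array([.5241,-.0790])
def arc(angs,off,rr=.075,z=.055):
    if np.isscalar(off): off=[off]*len(angs)
    rows([[*(PIV+rr*np.array([np.cos(a),np.sin(a)])-o*np.array([-np.sin(a),np.cos(a)])),z] for a,o in zip(angs,off)],[a+np.pi/2 for a in angs])
E
python3 - <<'E'
from h import *
arc([-.995],.036,z=.12);arc([-.995],.036)
E
```

```text
0.00,0.01,0.21,-0.26,-0.65,3.11
0.00,0.01,0.21,-0.26,-0.65,4.73
```

>>> {"api": "drive_tool", "payload": {"series": [0,0,0.2,-0.26,-0.65,0.6,-1,0,0,0.2,-0.26,-0.65,1.4,-1,0,0,0.2,-0.26,-0.65,2.2,-1,0,0,0.2,-0.26,-0.65,3.0,-1,0,0,0.2,-0.26,-0.65,3.6,-1,0,0,0.2,-0.26,-0.65,4.1,-1,0,0,0.2,-0.26,-0.65,4.5,-1,0,0,0.2,-0.26,-0.65,4.73,-1,0,0,0.2,-0.26,-0.65,4.73,-1,0,0,0.2,-0.26,-0.65,4.73,-1]}}

```text
time: 2.57
ee_pos: [0.5354, -0.1605, 0.0557]
eef_rot: [0.959, 0.285, -0.0, 0.0]
ft_force: [0.1, 0.2, 0.1]
width: 0.0003
grip_force: 0.0
```

Run:
```python
from h import *
s=telemetry.read_state();print(s['ee_pos'],s['ft_force'])
arc([-.995]*3+list(np.linspace(-.995,-.57,8)[1:]),[.030,.023,.0175]+[.0175]*7)
```

```text
[ 0.53539572 -0.16052754  0.05571003] [0.08337048 0.151987   0.09973807]
0.00,0.00,0.02,0.12,0.01,0.02
0.00,0.00,0.02,0.30,0.01,0.02
0.00,0.00,0.02,0.44,0.01,0.02
0.00,0.00,-0.68,0.55,0.04,0.02
0.00,0.00,-1.37,0.67,0.05,0.02
0.00,0.00,-2.07,0.78,0.06,0.02
0.00,0.00,-2.77,0.90,0.06,0.02
0.00,0.00,-3.46,1.02,0.06,0.02
0.00,0.00,-4.16,1.13,0.05,0.02
0.00,0.00,-4.85,1.25,0.03,0.02
```

>>> {"api": "drive_tool", "payload": {"series": [0,0,0,0.12,0.01,0,-1,0,0,0,0.3,0.01,0,-1,0,0,0,0.44,0.01,0,-1,0,0,-0.7,0.55,0.04,0,-1,0,0,-1.4,0.67,0.05,0,-1,0,0,-2.1,0.78,0.06,0,-1,0,0,-2.8,0.9,0.06,0,-1,0,0,-3.5,1.02,0.06,0,-1,0,0,-4.2,1.13,0.05,0,-1,0,0,-4.85,1.25,0.03,0,-1]}}

```text
time: 3.4
ee_pos: [0.5785, -0.1336, 0.0559]
eef_rot: [0.877, 0.481, -0.0, 0.0]
ft_force: [-3.1, -1.4, 1.7]
width: 0.0005
grip_force: 1.5
```

Run:
```python
from h import *
s=telemetry.read_state();print(s['ee_pos'],s['ft_force'])
arc(list(np.linspace(-.57,0,11)[1:]),.0175)
```

```text
[ 0.57847665 -0.13363972  0.05585868] [-3.07084896 -1.42008102  1.72431111]
0.00,0.01,-0.61,0.09,0.02,0.02
0.00,0.01,-1.27,0.19,0.03,0.02
0.00,0.01,-1.92,0.30,0.04,0.02
0.00,0.01,-2.57,0.41,0.05,0.02
0.00,0.01,-3.22,0.52,0.04,0.02
0.00,0.01,-3.88,0.63,0.03,0.02
0.00,0.01,-4.53,0.74,0.02,0.02
0.00,0.01,-5.18,0.85,-0.00,0.02
0.00,0.01,-5.84,0.96,-0.03,0.02
0.00,0.01,-6.49,1.06,-0.06,0.02
```

>>> {"api": "drive_tool", "payload": {"series": [0,0,-0.65,0.1,0.02,0,-1,0,0,-1.3,0.2,0.03,0,-1,0,0,-1.95,0.3,0.04,0,-1,0,0,-2.6,0.41,0.05,0,-1,0,0,-3.25,0.52,0.04,0,-1,0,0,-3.9,0.63,0.03,0,-1,0,0,-4.55,0.74,0.02,0,-1,0,0,-5.2,0.85,0,0,-1,0,0,-5.85,0.96,-0.03,0,-1,0,0,-6.5,1.06,-0.06,0,-1]}}

```text
time: 4.23
ee_pos: [0.5994, -0.0968, 0.0559]
eef_rot: [0.707, 0.707, -0.0, 0.001]
ft_force: [-3.2, -3.6, 1.2]
width: 0.0004
grip_force: 1.4
```

Run:
```python
from h import *
s=telemetry.read_state();print(s['ee_pos'],s['ft_force'])
arc([.03,.06,.09,.12,.14,.15,.15],.0175)
```

```text
[ 0.59941872 -0.09679098  0.05587511] [-3.19734816 -3.63610213  1.18407863]
0.00,0.01,-0.34,0.06,0.00,0.02
0.00,0.01,-0.68,0.12,0.01,0.02
0.00,0.01,-1.03,0.18,0.02,0.02
0.00,0.01,-1.37,0.23,0.03,0.02
0.00,0.01,-1.60,0.27,0.03,0.02
0.00,0.01,-1.72,0.29,0.04,0.02
0.00,0.01,-1.72,0.29,0.04,0.02
```

>>> {"api": "drive_tool", "payload": {"series": [0,0,-0.35,0.06,0,0,-1,0,0,-0.7,0.12,0.01,0,-1,0,0,-1.05,0.18,0.02,0,-1,0,0,-1.4,0.23,0.03,0,-1,0,0,-1.6,0.27,0.03,0,-1,0,0,-1.7,0.29,0.04,0,-1,0,0,-1.7,0.29,0.04,0,-1]}}

```text
time: 4.82
ee_pos: [0.6006, -0.0847, 0.0554]
eef_rot: [0.653, 0.757, 0.0, 0.0]
ft_force: [1.1, -1.6, 0.8]
width: 0.0003
grip_force: 1.1
```

Run:
```python
from h import *
import json
c=get_calibration('wrist'); im=camera('wrist')
json.dump({k:np.array(v).tolist() for k,v in c.items()},open('w2.json','w'))
cv2.imwrite('pics/w2.png',im[:,:,::-1])
s=telemetry.read_state();print(s['ee_pos'],s['ft_force'])
print(proj([[*PIV,.069],[.643,-.043,.052]],c))
```

```text
[ 0.60042513 -0.08477197  0.05532374] [ 0.77072321 -1.37032419  1.61771822]
[[ 78.06179801 255.01473359]
 [405.26276889 195.79467916]]
```

View pics/w2.png

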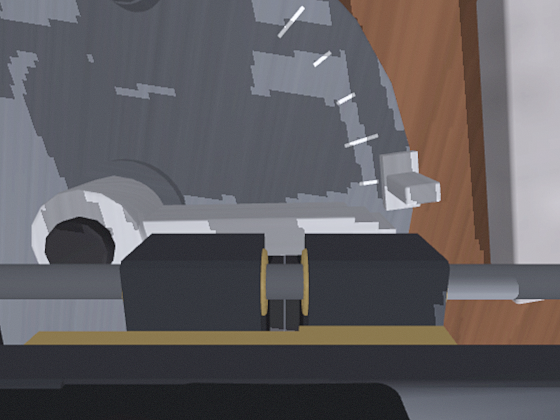

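Run:
```python
from h import *
im=cv2.imread('pics/w2.png')
a=cv2.resize(im[145:240,340:450],None,fx=6,fy=6,interpolation=cv2.INTER_CUBIC)
cv2.imwrite('pics/w2c.png',a)
g=im.mean(2)
for u in range(160,390,20): print(u,g[200:235,u-2:u+3].mean(1).astype(int).tolist())
```

```text
160 [111, 116, 120, 125, 126, 127, 127, 127, 129, 128, 126, 126, 127, 129, 127, 126, 128, 128, 127, 127, 139, 172, 200, 205, 203, 204, 204, 204, 204, 204, 206, 211, 202, 142, 31]
180 [81, 84, 84, 83, 97, 123, 130, 128, 129, 126, 126, 127, 127, 129, 127, 127, 127, 128, 125, 130, 153, 188, 204, 204, 204, 204, 204, 205, 204, 205, 207, 211, 202, 143, 30]
200 [136, 136, 137, 138, 132, 128, 128, 129, 129, 126, 126, 128, 129, 129, 127, 128, 129, 128, 126, 133, 164, 199, 208, 204, 204, 205, 205, 204, 205, 206, 207, 211, 203, 142, 30]
220 [122, 136, 135, 133, 130, 128, 128, 129, 128, 126, 127, 128, 129, 128, 127, 128, 128, 127, 131, 142, 147, 147, 148, 149, 149, 149, 149, 149, 149, 150, 149, 152, 145, 98, 38]
240 [92, 91, 89, 105, 126, 130, 129, 130, 126, 127, 129, 128, 129, 128, 128, 129, 129, 126, 136, 145, 147, 148, 148, 150, 149, 150, 149, 149, 149, 150, 149, 153, 145, 99, 37]
260 [91, 91, 87, 115, 132, 129, 129, 129, 127, 128, 129, 129, 129, 128, 128, 128, 128, 130, 140, 147, 148, 149, 149, 150, 150, 150, 149, 149, 149, 149, 150, 153, 145, 98, 39]
280 [91, 90, 100, 124, 132, 128, 129, 12
[... 333 characters left out ...]
131, 130, 129, 129, 129, 127, 129, 130, 130, 130, 129, 128, 129, 130, 132, 143, 176, 205, 211, 207, 209, 209, 209, 208, 208, 207, 207, 207, 208, 213, 204, 143, 31]
340 [134, 133, 131, 131, 130, 130, 128, 129, 130, 130, 130, 130, 129, 129, 128, 128, 133, 156, 192, 208, 209, 209, 210, 209, 209, 209, 209, 207, 207, 208, 208, 213, 205, 144, 30]
360 [136, 136, 136, 135, 135, 136, 132, 129, 130, 130, 129, 130, 129, 129, 129, 129, 129, 129, 129, 128, 127, 118, 187, 214, 209, 207, 206, 206, 207, 208, 210, 215, 209, 149, 28]
380 [135, 135, 134, 134, 134, 135, 134, 134, 135, 134, 135, 135, 133, 132, 132, 131, 131, 132, 132, 132, 131, 132, 140, 143, 140, 139, 139, 137, 130, 191, 216, 216, 207, 145, 31]
```

View pics/w2c.png

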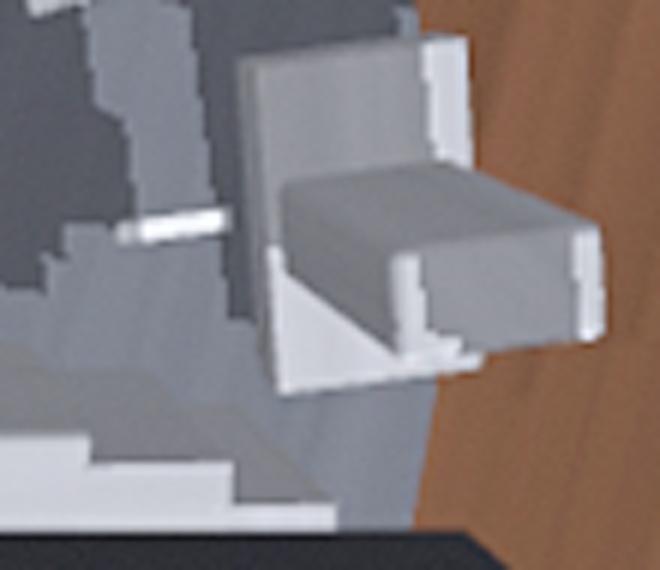

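The wrist close-up shows the tooth's top inner edge with its middle at (405.6,195.4), against a prediction of (405.3,195.8). The bar's far top edge runs from (160,220.8) to (340,217.2). From that edge I'll compute the pointer angle and the finger offset.

Run:
```python
from h import *
import json
c={k:np.array(v) for k,v in json.load(open('w2.json')).items()}
m=pix(405.6,195.4,.052,c)[:2]-PIV; print('tooth',np.arctan2(m[1],m[0]),np.hypot(*m))
p=np.array([pix(u,v,.056,c)[:2]-PIV for u,v in [(160,220.8),(180,220.3),(200,220),(300,218),(320,217.7),(340,217.2)]])
d=p[-1]-p[0]; print('line ang',np.arctan2(d[1],d[0]))
e=[np.arctan2(q[1],q[0])-np.arcsin(.008/np.hypot(*q)) for q in p]; print('from pivot',np.round(e,4),np.hypot(*p.T).round(3))
s=telemetry.read_state(); t=np.array(s['ee_pos'][:2])-PIV; A=e[-1]
x=R.from_quat(s['eef_rot']).apply([1,0,0]); print('tool yaw-90',np.arctan2(x[1],x[0])-np.pi/2,'off',-(t@[-np.sin(A),np.cos(A)]),t@[np.cos(A),np.sin(A)])
```

```text
tooth 0.2951297547452983 0.12437358600116119
line ang 0.16694020773227344
from pivot [0.1898 0.1858 0.1814 0.1744 0.1733 0.1732] [0.028 0.035 0.043 0.082 0.09  0.097]
tool yaw-90 0.14611235030804393 off 0.01884070894372369 0.07418806403061995
```

Run:
```python
from h import *
arc([.165,.18,.195,.21,.225,.24,.25,.25],.018)
```

```text
-0.00,-0.00,-0.22,0.01,0.02,0.01
-0.00,-0.00,-0.39,0.03,0.02,0.01
-0.00,-0.00,-0.56,0.06,0.03,0.01
-0.00,-0.00,-0.73,0.09,0.03,0.01
-0.00,-0.00,-0.90,0.12,0.04,0.01
-0.00,-0.00,-1.08,0.15,0.04,0.01
-0.00,-0.00,-1.19,0.17,0.04,0.01
-0.00,-0.00,-1.19,0.17,0.04,0.01
```

>>> {"api": "drive_tool", "payload": {"series": [0,0,-0.2,0.01,0.02,0,-1,0,0,-0.4,0.03,0.02,0,-1,0,0,-0.55,0.06,0.03,0,-1,0,0,-0.75,0.09,0.03,0,-1,0,0,-0.9,0.12,0.04,0,-1,0,0,-1.1,0.15,0.04,0,-1,0,0,-1.2,0.17,0.04,0,-1,0,0,-1.2,0.17,0.04,0,-1]}}

```text
time: 5.53
ee_pos: [0.601, -0.0777, 0.0553]
eef_rot: [0.613, 0.79, 0.0, -0.0]
ft_force: [0.1, -2.4, -0.4]
width: 0.0005
grip_force: 1.0
```

```bash
cat >> h.py <<'E'
def bar(name,r0=195,r1=232):
    "pointer angle from far top edge of the bar in the wrist view"
    c=get_calibration('wrist'); im=camera('wrist'); cv2.imwrite(f'pics/{name}.png',im[:,:,::-1])
    g=cv2.GaussianBlur(im.mean(2).astype(np.float32),(5,1),0); P=[]
    for u in [*range(156,206,4),*range(300,345,4)]:
        col=g[:,u]; v=np.arange(r0,r1); k=[i for i in v if col[i]<168<=col[i+1] and col[i+4]>190]
        if k: i=k[-1]; P.append(pix(u,i+(168-col[i])/(col[i+1]-col[i]),.056,c)[:2]-PIV)
    P=np.array(P); vx,vy,x0,y0=cv2.fitLine(P.astype(np.float32),cv2.DIST_HUBER,0,1e-5,1e-5).ravel()
    A=np.arctan(vy/vx); e=np.arctan2(P[:,1],P[:,0])-np.arcsin(.008/np.hypot(*P.T))
    s=telemetry.read_state(); t=np.array(s['ee_pos'][:2])-PIV; x=R.from_quat(s['eef_rot']).apply([1,0,0])
    print(len(P),'line',A,'edge off',-x0*np.sin(A)+y0*np.cos(A),'far',e[-5:].mean(),'tool',np.arctan2(x[1],x[0])-np.pi/2,'off',-(t@[-np.sin(A),np.cos(A)]),s['ee_pos'],s['ft_force'])
E
python3 - <<'E'
from h import *
bar('w3')
E
```

```text
24 line 0.25366014 edge off 0.00867511 far 0.26072336226905557 tool 0.2513160246476833 off 0.018119944419259584 [ 0.6010191  -0.0777781   0.05528227] [ 0.20940089 -0.76636192  0.84448751]
```

Run:
```python
from h import *
arc([.26,.27,.28,.284,.284,.284],.0181)
```

```text
-0.00,-0.00,-0.10,0.01,0.01,0.01
-0.00,-0.00,-0.21,0.03,0.01,0.01
-0.00,-0.00,-0.33,0.05,0.02,0.01
-0.00,-0.00,-0.37,0.06,0.02,0.01
-0.00,-0.00,-0.37,0.06,0.02,0.01
-0.00,-0.00,-0.37,0.06,0.02,0.01
```

>>> {"api": "drive_tool", "payload": {"series": [0,0,-0.1,0.01,0.01,0,-1,0,0,-0.2,0.03,0.01,0,-1,0,0,-0.33,0.05,0.02,0,-1,0,0,-0.37,0.06,0.02,0,-1,0,0,-0.37,0.06,0.02,0,-1,0,0,-0.37,0.06,0.02,0,-1]}}

```text
time: 6.08
ee_pos: [0.6012, -0.0754, 0.0553]
eef_rot: [0.6, 0.8, -0.0, -0.0]
ft_force: [0.0, -1.9, -0.8]
width: 0.0007
grip_force: 0.9
```

Run:
```python
from h import *
bar('w4')
im=cv2.imread('pics/w4.png')
cv2.imwrite('pics/w4c.png',cv2.resize(im[165:240,330:450],None,fx=6,fy=6,interpolation=cv2.INTER_CUBIC))
```

```text
23 line 0.28258005 edge off 0.008729573 far 0.2902061957414131 tool 0.28321796194673254 off 0.018029672485422678 [ 0.60120481 -0.07538691  0.05529879] [-1.818205   -0.80345195  0.72008783]
```

View pics/w4c.png

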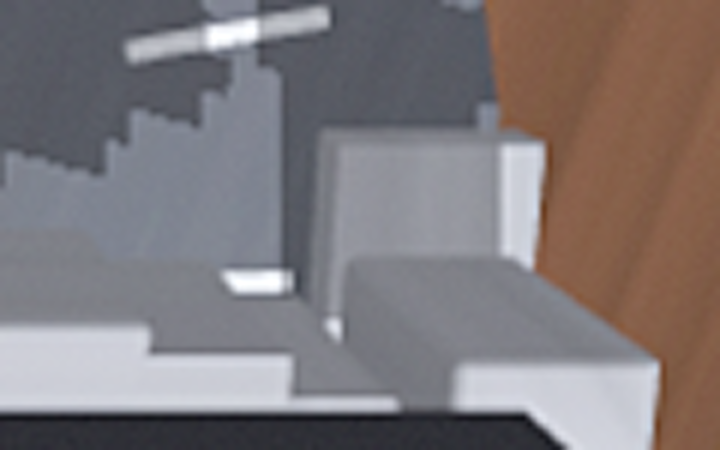

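The crop shows the tooth's anticlockwise top edge from about (455,362) to (655,360), and the nose edge at row 400, so the nose is almost aligned. I'll compute the lateral offset.

Run:
```python
from h import *
c=get_calibration('wrist'); A=.2826; n=np.array([-np.sin(A),np.cos(A)]);e=np.array([np.cos(A),np.sin(A)])
for nm,x,y,z in [('tooth',455,360,.052),('toothOut',655,359,.052),('nose in',300,397,.052),('nose end',395,398,.052),('bar',140,325,.056)]:
    q=pix((x+.5)/6-.5+330,(y+.5)/6-.5+165,z,c)[:2]-PIV; print(nm,'radial',q@e,'lat rel. bar axis mm',(q@n-.00073)*1e3)
```

```text
tooth radial 0.12412521449729931 lat rel. bar axis mm 4.431805255227517
toothOut radial 0.13756962920706045 lat rel. bar axis mm 4.502008422051609
nose in radial 0.11386432072736434 lat rel. bar axis mm 1.8242187449320635
nose end radial 0.12028579184939643 lat rel. bar axis mm 1.753422307831424
bar radial 0.10205803012631821 lat rel. bar axis mm 8.019329930515216
```

>>> {"api": "drive_tool", "payload": {"series": [0,0,-0.03,0.006,0,0,-1,0,0,-0.07,0.012,0,0,-1,0,0,-0.07,0.012,0,0,-1,0,0,-0.07,0.012,0,0,-1]}}

```text
time: 6.47
ee_pos: [0.6012, -0.075, 0.0554]
eef_rot: [0.598, 0.802, 0.0, 0.0]
ft_force: [-0.3, -2.1, -0.3]
width: -0.0
grip_force: 1.1
```

Run:
```python
from h import *
bar('w5')
```

```text
23 line 0.2858911 edge off 0.0087506585 far 0.2938205409666154 tool 0.2893403546221942 off 0.01790752745380192 [ 0.60118774 -0.0750057   0.05537858] [-1.04010229 -2.89446418  0.04342376]
```

>>> {"api": "drive_tool", "payload": {"series": [0,0,0,-0.15,0,0,-1,0,0,0,-0.4,0,0,-1,0,0,0,-0.8,0,0,-1,0,0,0,-1.0,0,-0.4,-1,0,0,0,-1.0,0,-1.2,-1,0,0,0,-1.0,0,-2.0,-1,0,0,0,-1.0,0,-2.8,-1,0,0,0,-1.0,0,-3.2,-1,0,0,0,-1.0,0,-3.2,-1,0,0,0,-1.0,0,-3.2,-1]}}

```text
time: 7.35
ee_pos: [0.6132, -0.114, 0.1842]
eef_rot: [0.598, 0.802, 0.0, 0.001]
ft_force: [0.2, -0.4, -1.1]
width: 0.0005
grip_force: 0.0
```

Run:
```python
from h import *
import json
c=get_calibration('wrist'); im=camera('wrist')
json.dump({k:np.array(v).tolist() for k,v in c.items()},open('w6.json','w'))
im=im[:,:,::-1].copy(); cv2.imwrite('pics/w6.png',im)
uv=proj([[*PIV,.069],[.6432,-.0432,.052]],c); print(uv, telemetry.read_state()['ee_pos'])
u,v=uv[1]; x0,y0=int(uv[0][0])-40,int(min(uv[0][1],v))-50
o=np.zeros((590,700,3),np.uint8)
o[:285,:380]=cv2.resize(im,(380,285)); t=cv2.resize(im[int(v)-35:int(v)+25,int(u)-55:int(u)+45],None,fx=5,fy=5,interpolation=cv2.INTER_CUBIC); o[288:588,:500]=t
print(int(v)-35,int(u)-55); cv2.imwrite('pics/w6c.png',o)
```

```text
[[171.25250539 125.38754983]
 [351.79519597 123.97306882]] [ 0.61250291 -0.11391951  0.18289633]
88 296
```

View pics/w6c.png

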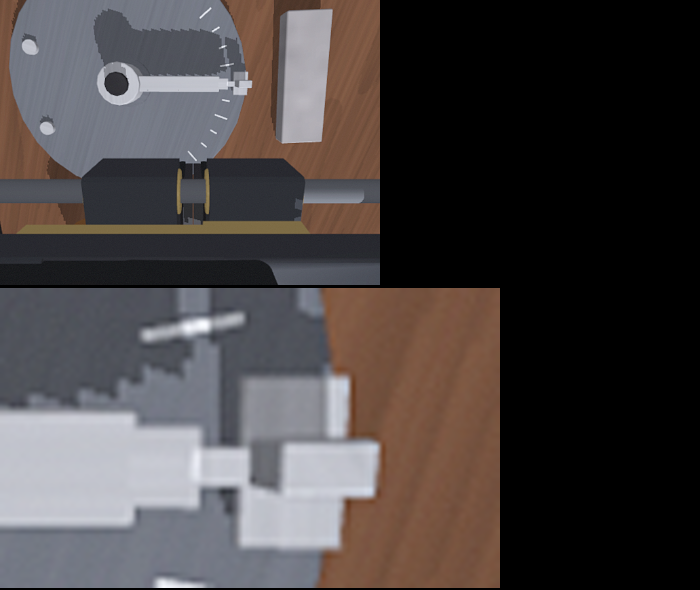

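Seen from above, the nose middle (crop row 467.5) matches the tooth's inner-edge middle (467.5), and the pointer stayed put when the finger left it. Next is the lever, pushed with the other finger face, starting with a hover beyond it.

```bash
cat >> h.py <<'E'
CP=np.array([.5199,.0264])
def lev(bs,off,rr=.036,z=.056):
    if np.isscalar(off): off=[off]*len(bs)
    rows([[*(CP+rr*np.array([np.cos(a),np.sin(a)])+o*np.array([-np.sin(a),np.cos(a)])),z] for a,o in zip(bs,off)],[a+np.pi/2 for a in bs])
E
python3 - <<'E'
from h import *
lev([1.31],.036,z=.17)
E
```

```text
-0.00,-0.00,-11.70,5.26,-1.52,0.32
```

>>> {"api": "drive_tool", "payload": {"series": [0,0,-1.3,0.6,-0.17,0,-1,0,0,-2.6,1.2,-0.34,0,-1,0,0,-3.9,1.8,-0.5,0,-1,0,0,-5.2,2.4,-0.7,0,-1,0,0,-6.5,3.0,-0.87,0,-1,0,0,-7.8,3.6,-1.04,0,-1,0,0,-9.1,4.2,-1.2,0,-1,0,0,-10.4,4.8,-1.4,0,-1,0,0,-11.7,5.26,-1.52,0,-1,0,0,-11.7,5.26,-1.52,0.1,-1]}}

```text
time: 8.23
ee_pos: [0.4922, 0.0745, 0.1789]
eef_rot: [0.124, 0.992, 0.0, -0.001]
ft_force: [0.2, 0.1, 0.5]
width: 0.0006
grip_force: 0.0
```

Run:
```python
from h import *
lev([1.31],.036)
s=telemetry.read_state(); print(s['ee_pos'],s['joint_positions'])
c=get_calibration('top'); im=camera('top')[:,:,::-1]
cv2.imwrite('pics/t2.png',im)
c=get_calibration('wrist'); im=camera('wrist')[:,:,::-1]
b=1.31; E=np.array([np.cos(b),np.sin(b)])
print('hub,knob pred',proj([[*CP,.056],[*(CP+.07*E),.044]],c))
cv2.imwrite('pics/w7.png',im)
```

```text
0.00,-0.01,0.14,-0.08,-0.08,3.07
[0.49217107 0.0744616  0.17887541] [ 0.72850836  0.25096382 -1.07569404  1.83294635  0.23599446  1.19791602
  0.90091869]
hub,knob pred [[234.14633352 256.3236339 ]
 [325.35003671 250.93054113]]
```

View pics/w7.png

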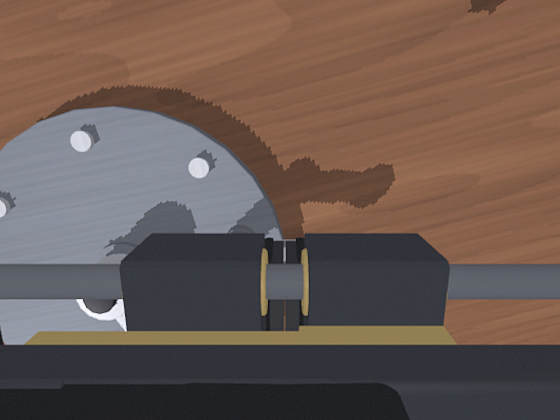

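The lever is hidden under the gripper in this view, with only the edge of its hub showing at about (240,232). That fits the earlier fix, which leaves about 20 mm of clearance, so I'll descend.

>>> {"api": "drive_tool", "payload": {"series": [0,0,0.14,-0.08,-0.08,0.5,-1,0,0,0.14,-0.08,-0.08,1.2,-1,0,0,0.14,-0.08,-0.08,1.9,-1,0,0,0.14,-0.08,-0.08,2.5,-1,0,0,0.14,-0.08,-0.08,2.9,-1,0,0,0.14,-0.08,-0.08,3.05,-1,0,0,0.14,-0.08,-0.08,3.05,-1]}}

```text
time: 8.92
ee_pos: [0.4957, 0.0663, 0.0557]
eef_rot: [0.137, 0.991, -0.0, -0.002]
ft_force: [-0.2, 0.8, -0.8]
width: 0.0005
grip_force: 0.0
```

Run:
```python
from h import *
s=telemetry.read_state(); print(s['ee_pos'],s['ft_force'])
lev([1.31]*3+list(np.linspace(1.31,.75,8)[1:]),[.028,.02,.016]+[.016]*7)
```

```text
[0.49574422 0.06625154 0.0556657 ] [-0.18417347  0.75569445 -0.79274892]
-0.01,-0.04,-0.16,-0.14,0.10,-0.01
-0.01,-0.04,-0.16,-0.34,0.10,-0.01
-0.01,-0.04,-0.16,-0.44,0.10,-0.01
-0.01,-0.04,0.76,-0.51,0.13,-0.01
-0.01,-0.04,1.67,-0.59,0.15,-0.01
-0.01,-0.04,2.59,-0.66,0.17,-0.01
-0.01,-0.04,3.51,-0.74,0.18,-0.01
-0.01,-0.04,4.42,-0.82,0.19,-0.01
-0.01,-0.04,5.34,-0.90,0.19,-0.01
-0.02,-0.04,6.26,-0.98,0.18,-0.01
```

>>> {"api": "drive_tool", "payload": {"series": [0,0,-0.1,-0.14,0.08,0,-1,0,0,-0.1,-0.34,0.08,0,-1,0,0,-0.1,-0.44,0.08,0,-1,0,0,0.8,-0.51,0.1,0,-1,0,0,1.7,-0.59,0.13,0,-1,0,0,2.6,-0.66,0.15,0,-1,0,0,3.5,-0.74,0.17,0,-1,0,0,4.4,-0.82,0.18,0,-1,0,0,5.3,-0.9,0.18,0,-1,0,0,6.25,-0.98,0.17,0,-1]}}

```text
time: 9.75
ee_pos: [0.5363, 0.0631, 0.0579]
eef_rot: [0.4, 0.917, -0.0, -0.0]
ft_force: [-4.4, 0.2, 1.5]
width: 0.0005
grip_force: 1.8
```

Run:
```python
from h import *
s=telemetry.read_state(); print(s['ee_pos'],s['ft_force'],s['torque'])
lev(list(np.linspace(.75,.15,11)[1:]),.016)
```

```text
[0.53631178 0.06306686 0.05785805] [-4.39234718  0.23185386  1.4742792 ] [ 0.23560576  0.83491217 -0.02800141]
-0.01,-0.00,0.67,-0.05,-0.00,0.05
-0.01,-0.00,1.36,-0.10,0.02,0.05
-0.01,-0.00,2.05,-0.16,0.03,0.05
-0.01,-0.00,2.73,-0.22,0.04,0.05
-0.01,-0.00,3.42,-0.27,0.05,0.05
-0.01,-0.00,4.11,-0.33,0.06,0.05
-0.01,-0.00,4.80,-0.39,0.06,0.05
-0.01,-0.00,5.48,-0.45,0.06,0.05
-0.01,-0.00,6.17,-0.51,0.05,0.05
-0.01,-0.00,6.86,-0.57,0.04,0.05
```

>>> {"api": "drive_tool", "payload": {"series": [0,0,0.7,-0.05,0,0.03,-1,0,0,1.4,-0.1,0.02,0.03,-1,0,0,2.05,-0.16,0.03,0.03,-1,0,0,2.75,-0.22,0.04,0.03,-1,0,0,3.4,-0.27,0.05,0.03,-1,0,0,4.1,-0.33,0.06,0.03,-1,0,0,4.8,-0.39,0.06,0.03,-1,0,0,5.5,-0.45,0.06,0.03,-1,0,0,6.2,-0.51,0.05,0.03,-1,0,0,6.85,-0.57,0.04,0.03,-1]}}

```text
time: 10.58
ee_pos: [0.5535, 0.0481, 0.0569]
eef_rot: [0.651, 0.759, 0.001, -0.0]
ft_force: [-2.0, 3.2, 0.8]
width: 0.0005
grip_force: 1.7
```

Run:
```python
from h import *
s=telemetry.read_state(); print(s['ee_pos'],s['ft_force'],s['torque'])
lev([.12,.09,.06,.03,.0,-.02,-.02],[.016]*5+[.015,.015])
```

```text
[0.55346375 0.04812816 0.05692121] [-1.99771403  3.1582276   0.84894136] [ 0.60428086  0.51257513 -0.01590394]
0.01,-0.01,0.37,-0.04,0.00,0.02
0.01,-0.01,0.71,-0.07,0.01,0.02
0.01,-0.01,1.06,-0.09,0.02,0.02
0.01,-0.01,1.40,-0.12,0.03,0.02
0.01,-0.01,1.74,-0.15,0.04,0.02
0.01,-0.01,1.97,-0.19,0.04,0.02
0.01,-0.01,1.97,-0.19,0.04,0.02
```

>>> {"api": "drive_tool", "payload": {"series": [0,0,0.35,-0.04,0,0,-1,0,0,0.7,-0.07,0.01,0,-1,0,0,1.05,-0.09,0.02,0,-1,0,0,1.4,-0.12,0.03,0,-1,0,0,1.7,-0.15,0.03,0,-1,0,0,1.7,-0.18,0.03,0,-1,0,0,1.7,-0.18,0.03,0,-1]}}

```text
time: 11.17
ee_pos: [0.5559, 0.0441, 0.057]
eef_rot: [0.704, 0.71, 0.002, -0.001]
ft_force: [-0.5, 11.9, -1.4]
width: 0.0007
grip_force: 5.7
```

Run:
```python
from h import *
s=telemetry.read_state(); print(s['ee_pos'],s['ft_force'],s['torque'])
x=R.from_quat(s['eef_rot']).apply([1,0,0]);print(np.arctan2(x[1],x[0])-np.pi/2)
```

```text
[0.55585962 0.04408712 0.05703231] [-0.52583302 11.88812572 -1.38511185] [ 2.67696136  0.04305262 -0.01107671]
0.008788320068185751
```

>>> {"api": "drive_tool", "payload": {"series": [0,0,0,-0.02,0,0,-1,0,0,0,-0.04,0,0,-1,0,0,0,-0.04,0,0,-1,0,0,0,-0.04,0,0,-1]}}

```text
time: 11.5
ee_pos: [0.5559, 0.044, 0.0571]
eef_rot: [0.703, 0.711, 0.003, -0.001]
ft_force: [-0.0, 15.8, -3.8]
width: 0.0008
grip_force: 7.8
```

The force rose to 16 N with no motion, so the lever is at its stop. Backing off and lifting.

>>> {"api": "drive_tool", "payload": {"series": [0,0,0,0.1,0,0,-1,0,0,0,0.4,0,0,-1,0,0,0,0.8,0,0,-1,0,0,0,1.2,0,-0.3,-1,0,0,0,1.6,0,-1.0,-1,0,0,0,2.2,0,-1.8,-1,0,0,0,2.8,0,-2.6,-1,0,0,0,3.4,0,-3.2,-1,0,0,0,3.8,0,-3.5,-1,0,0,0,3.8,0,-3.5,-1]}}

```text
time: 12.33
ee_pos: [0.5545, 0.1971, 0.2013]
eef_rot: [0.703, 0.711, 0.003, 0.001]
ft_force: [0.2, 0.2, 0.9]
width: 0.001
grip_force: 0.0
```

Run:
```python
from h import *
c=get_calibration('top'); im=camera('top')[:,:,::-1].copy(); cv2.imwrite('pics/t3.png',im)
a=cv2.imread('pics/top0.png'); g=im.max(2).astype(int)
print(telemetry.read_state()['ee_pos'])
# bystanders unchanged: diff around jar, stone, wrench, tooth
for n,(u0,u1,v0,v1) in dict(jar=(382,416,224,262),stone=(225,300,130,178),wrench=(410,478,204,275)).items():
    print(n,(cv2.absdiff(im,a)[v0:v1,u0:u1].max(2)>40).sum())
# pointer: bright pixels of bar between hub and rim
pv=np.array([290.2,239]); V,U=np.nonzero(g>185); P=[]
for u,v in zip(U,V):
    q=pix(u,v,.056,c)[:2]-PIV; rr=np.hypot(*q)
    if .03<rr<.100 and abs(np.arctan2(q[1],q[0])-.29)<.25: P.append(q)
P=np.array(P); l=cv2.fitLine(P.astype(np.float32),cv2.DIST_HUBER,0,1e-5,1e-5).ravel(); print('ptr line',np.arctan(l[1]/l[0]),'mean',np.arctan2(*P.mean(0)[::-1]),len(P))
# knob: dark pixels near predicted
for b in (.016,):
    k=CP+.07*np.array([np.cos(b),np.sin(b)]); u,v=proj([[*k,.044]],c)[0]; print('pred',u,v)
    u,v=int(u),int(v); sub=g[v-14:v+15,u-14:u+15]; y,x=np.nonzero(sub<45)
    if len(x): m=pix(u-14+np.median(x),v-14+np.median(y),.044,c)[:2]; print(len(x),m,'lever ang',np.arctan2(*(m-CP)[::-1]),np.hypot(*(m-CP)))
```

```text
[0.55438842 0.1942701  0.19896674]
jar 0
stone 0
wrench 0
ptr line 0.28887707 mean 0.2849997897941752 226
pred 240.96390531339745 209.09297610765756
29 [0.58791857 0.03401349] lever ang 0.11146847524451296 0.0684433412864099
```

The pointer is still in line and the bystanders haven't moved. The knob estimate rests on few pixels, so I'll refine it by differencing against the first top picture and compare with the starting knob measured the same way.

Run:
```python
from h import *
c=get_calibration('top'); b=cv2.imread('pics/t3.png').astype(int); a=cv2.imread('pics/top0.png').astype(int)
def blob(m,u,v,w=14):
    s=np.zeros(m.shape,np.uint8); s[v-w:v+w+1,u-w:u+w+1]=m[v-w:v+w+1,u-w:u+w+1]
    n,l,st,ce=cv2.connectedComponentsWithStats(s); i=1+st[1:,4].argmax(); return st[i],ce[i]
for T in (60,75):
  for n,im,u,v in (('start',a,210,232),('now',b,240,208)):
    st,ce=blob((im.max(2)<T).astype(np.uint8),u,v); ctr=(st[0]+(st[2]-1)/2,st[1]+(st[3]-1)/2); m=pix(*ctr,.044,c)[:2]; print(T,n,st,ce,m,np.arctan2(*(m-CP)[::-1]),np.hypot(*(m-CP)))
print(b[196:224,226:256].max(2))
```

```text
60 start [205 227  11  11  80] [209.3625 232.15  ] [0.53994941 0.09491218] 1.2861052936852457 0.07138555906398762
60 now [235 203  12  11  97] [240.27835052 208.04123711] [0.59230332 0.02854711] 0.029646195708143454 0.07243514814100804
75 start [205 226  11  13  99] [209.54545455 232.03030303] [0.53994941 0.09491218] 1.2861052936852457 0.07138555906398762
75 now [232 202  16  13 119] [240.38655462 207.92436975] [0.5923118  0.03074149] 0.059883889356491686 0.07254183483134241
[[118 116 119 115 119 118 117 117 116 113 117 114 116 115 115 117 115 101
   84  93 114 120 118 121 121 118 122  95  85  80]
 [122 120 121 122 118 119 119 119 119 121 116 116 119 119 118 118 102  84
   94 118 122 121 122 120 123 121 121 113 104 104]
 [121 125 121 120 123 119 118 119 119 118 121 121 119 118 120 105  85  94
  118 121 121 124 123 121 125 123 123 125 126 110]
 [120 121 123 123 118 119 120 121 121 118 117 121 119 121 117  90  84 113
  119 122 123 121 120 124 123 123 123 121 120  98]
 [118 121 117 118 119 115 118 117 117 117 114 117 105  99  97  85 104 117
  123 124 120 120 124 122 122 123 120 109 105 
[... 2180 characters left out ...]
149 206 221 222 223 223
  181 135 123 124 123 121 124 123 124 125 122 122]
 [ 77  76  73  73  72  71  79  87  83  80 111 126 149 208 220 222 224 224
  181 136 125 124 121 123 118 121 124 121 123 124]
 [ 77  76  76  76  72  78  82  87  81  84 112 124 147 202 221 224 223 223
  181 135 123 120 121 121 124 123 122 125 122 123]
 [ 76  75  77  76  74  83  81  79  81  79 113 121 145 202 221 223 224 230
  187 133 127 120 123 122 122 123 122 119 124 125]
 [ 77  76  75  74  74  78  82  81  81  81 111 121 142 204 220 221 225 235
  191 134 125 125 125 127 122 123 122 122 123 123]
 [ 79  80  81  75  73  78  81  82  77  81 111 120 145 202 220 222 223 235
  189 131 121 121 121 121 121 123 122 120 125 123]]
```

The knob now sits at lever angle 0.03, against 0.016 expected at the stop. The gripper is clear of everything, so I'm handing in.

```bash
python3 -c "
from bench import r
print(r.close_job())"
```

```text
the job is handed in; nothing more can be done
None
```

The pointer rests on the middle of the index tooth (within about 0.01 rad by camera), the clamping lever is at its clockwise stop, the jar, stone and wrench show no movement from above, the arm is clear, and the job was handed in at about 12.4 s; no verdict came back.

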